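# Free the saw's length stop: park its spring plunger, run the stop up to the collar

### The job

Set the cut-off saw's length stop over to the longer length: pull up the black spring knob on the stop carriage, twist it a sixth of a turn and ease it down so that it stays up by itself in its rest notch; do not strain it against its bush or let it snap. Then slide the carriage along the rail, away from the saw, until it rests against the clamped collar, meeting it gently and without shifting it. Leave the bar on the bed and the other things on the bench where they are.

Things in the scene. Friction and masses are not known exactly. Their poses are not given: they have to be found in the camera images.
- saw_bench: The saw's grey base plate (170 x 700 x 14 mm), fixed: saw head at its -y end, aluminium bed (top 36 mm above the bench) on the robot's side, and beside it the index rail, 40 mm wide, top 50 mm above the bench, with holes 20 mm apart. Origin: on the bench top under the rail's centre line, at the hole where the stop is pinned. y runs along the rail, away from the saw; z is up.
- carriage: Stop carriage, an aluminium saddle 60 mm across and 68 mm along the rail, its top 24 mm above the rail, a stop finger over the bed. Slides only along the rail (about 2 N friction) once the plunger's pin is out of its hole (about 1 mm play in it). Origin: on the rail's top under the knob's axis; axes as saw_bench. It starts 60 to 110 mm short of the collar.
- knob: Black oval pull knob of the spring plunger on the carriage: 44 mm long along its x axis, 26 mm thick along its y axis (two flats to grip, round ends), 20 mm high, axis upright. Origin: its centre, 59.5 mm above the rail while engaged. Below it: a steel bush 20 mm across, then a locknut 28 mm across that ends 6 mm above the carriage.
- knob_top (a point): Centre of the knob's top, 10 mm above its origin. Pulling up meets a spring: 7 N at first, 0.4 N more per mm, plus a little friction. The key under the knob clears its slot at 9 to 16 mm of pull, depending on how far the bush is screwed in (not measured); 1.6 mm above that the pull ends solid, at 11 to 14 N of spring.
- knob_twist (a joint): Twist of the knob in its bush, rad, positive anticlockwise from above: 0 with its cross key in the bush's deep slot, where it turns at most 0.1 rad until pulled clear. V-shaped rest notches, 2 mm deep, cross the bush's end at +1.05 and -1.05 (a sixth of a turn either way) and at +2.09 and -2.09; resting there the knob stands 7 to 14 mm above its engaged height.
- carriage_face (a point): Centre of the carriage's end face away from the saw, 34 mm along the rail from the carriage's origin, 11 mm above the rail.
- collar_face (a point): Centre of the face that the carriage is to meet, of the steel collar clamped on the rail: a block 52 mm across, 22 mm along the rail and 22 mm above it, with a round black clamp screw 20 mm across reaching 39 mm above the rail. Same axes as saw_bench. The collar is clamped and must not be shifted.
- bar: Square brass bar 16 x 16 x 220 mm lying on the saw's bed; a bystander.
- tube_offcut: Short brass tube, 24 mm across and 38 mm high, standing on the base plate beside the rail; a bystander.
- spanner: Spanner on the bench, 170 mm long; a bystander.
- nut_tray: Blue plastic tray of nuts, 85 x 130 x 50 mm; a bystander.
- shackle: Galvanised bow shackle lying on the bench, about 75 mm; a bystander.
- s_hook: Red S-hook lying on the bench, 130 mm long; a bystander.
- try_square: Try square lying on the bench; a bystander.

How it is judged:
By the outcome, as a careful person would: the job done as asked, in the order asked, and still so for the second after the job is handed in, with the robot touching nothing.
It also fails if it takes over 67 s, if anything falls off the work surface, if the arm or the gripper's body presses on something with over 40 N, if the wrist force passes 120 N, or if a joint passes its speed limit or range.

### The arm

A 6-joint arm with a two-finger parallel gripper is mounted at the origin on the work surface. World frame = base frame: x ahead of the robot, y to its left, z up, the work surface at z = 0. Lengths are in m, angles in rad, forces in N, time in s.
With the tool pointing down it reaches from about 0.35 to 0.775 m from the base axis. Payload 7.3 kg.
Tool frame: the origin (TCP) lies at the very end of the fingers, on their centre line; the grasp point (between the pads) lies 19 mm behind it; z points along the fingers, y is the line along which they close (so a half turn about z gives the same grasp; the last joint's range is limited). The gripper opens to 92 mm and grips with 3 to 60 N. Pads are 19 mm wide; open, the fingers measure 130 mm over their backs; the gripper's body (75 mm by 190 mm) begins 47 mm behind the grasp point.
Start: joints at [-1.417, 0.342, 1.524, -0, 1.275, -0.146], TCP at [0.155, -0.502, 0.227] pointing down, gripper open.
Joint ranges: [-2.53, 2.53], [-0.77, 2.02], [0.04, 2.7], [-1, 4.14], [0.28, 2.66], [-3.11, 3.11]. Speed limits (rad/s): [2.57, 2.57, 3.14, 3.14, 3.14, 3.14].

### API

Orientations are given as [roll, pitch, yaw] about the fixed x, y, z axes, in that order (R = Rz(yaw) Ry(pitch) Rx(roll)).
In Python, from cell import robot gives the robot as it stands.
- The arm moves only by the tool apply_moves, never from a script. Its argument "rows" is a list of rows, each an object with "xyz": the shift along the tool's x, y, z in mm, a list of three; "turn": the turn about the tool's z in rad. A call has 1 to 10 rows; each row shifts and turns the commanded pose from where the row before left it, along the tool's axes as they then stand; what a row does not reach is not made up. A row lasts 1/8 s, in which the tool goes at most 62.5 mm and 10.7 degrees, less where a joint would pass 70% of its speed; a pose out of reach is approached as far as the arm can. A call with a gripper value outside its range is refused whole. "gripper" is the opening, from 0 (shut) to 1 (fully open), set as the call begins (left out, the last holds). The fingers move at their own pace and stop on an object; "newtons" is the grip in N (left out, the last holds). Time passes only in rows, so rows that do not move let the fingers close. It gives the time, the measured TCP pose, the force and the opening at its end, in the units of the state.
- robot.observe(): the state, without advancing time (a new reading comes with each control period).
- robot.read_camera(name): name is "scene" or "top" or "wrist"; returns a dict with "frame" (480x640x3 uint8, blue, green, red), "mtx" (3x3 intrinsics, pixels), "R" (3x3) and "t" (3): a world point X has camera coordinates R X + t; the wrist camera has in their place "T_tool_cam" (4x4, takes a point from camera to tool coordinates, whose origin is the TCP and whose axes are the flange's). Camera axes: x right, y down, z forward; pixel columns grow to the right and rows downward; lengths in m; the calibration is good to about 2 mm. The wrist camera is an equidistant fisheye: a pixel r from the principal point sees the ray r / f radians off the axis. A picture is of the moment at which its call begins: read the wrist's pose just before it. There is no depth.
- robot.hand_in(): hands the job in, once; it reports no verdict.
The state is a dict: "time": time; "qpos": joint angles; "qvel": joint speeds; "joint_efforts": joint torques, N m; "tool_pos": TCP position; "tool_rot": TCP orientation; "contact_force": force on the tool from outside, world axes, zero at the start; "torque": the same for the moment, N m; "opening": finger opening in m.
Only numpy, scipy, OpenCV 4.12 (cv2) and the standard library are available. Lean on these libraries where they do the work, as an engineer would, in place of code of your own. Each camera call takes 0.05 s, during which the arm holds its last target. There are 200 camera calls.

## Working session

There is one attempt and no reset: what is moved stays moved. The work goes in short steps, Python scripts to look and compute and a tool call to move; the robot and the scene stay as the last step left them, time stands still between calls to the robot, and variables do not carry over. Pictures are saved under pics/ and viewed, on a budget of 10 in all, crops included, one or two more only if the job needs it, and the job is handed in when it is done.

Besides the shell and the picture viewer there is one more tool, called as name([rows], argument=value, ...), one row to a line, values as JSON. apply_moves: Moves the arm, as the interface text tells. Its arguments: {"type":"object","properties":{"rows":{"type":"array"},"gripper":{"type":"number"},"newtons":{"type":"number"}},"required":["rows"]}

```bash
mkdir -p pics
python3 - <<'E'
from cell import robot
import cv2
s=robot.observe();print({k:s[k] for k in('time','tool_pos','tool_rot','contact_force','opening')})
for n in('scene','top','wrist'):
    c=robot.read_camera(n);cv2.imwrite(f'pics/{n}0.png',c['frame'])
    print(n,c['mtx'],c.get('R'),c.get('t'),c.get('T_tool_cam'))
E
```

```text
{'time': 0.0, 'tool_pos': array([ 0.1550022 , -0.50116784,  0.22603452]), 'tool_rot': array([-3.14004101e+00, -2.33531942e-04,  2.99787203e-01]), 'contact_force': array([-0.87001761,  1.4115193 ,  0.43916142]), 'opening': 0.09190836274743909}
scene [[469.59023408   0.         320.19470162]
 [  0.         469.59023408 248.98776013]
 [  0.           0.           1.        ]] [[-0.02530007  0.99964944 -0.00780428]
 [ 0.53261662  0.00687266 -0.84632872]
 [-0.8459784  -0.02556887 -0.53260378]] [-0.09957798 -0.21903495  1.27008394] None
top [[483.89890616   0.         326.37082007]
 [  0.         483.89890616 238.14847748]
 [  0.           0.           1.        ]] [[ 0.02460551 -0.99966098 -0.00851481]
 [-0.98847475 -0.02305576 -0.14961984]
 [ 0.1493728   0.01209815 -0.98870693]] [0.09628303 0.61109247 0.82694196] None
wrist [[371.64829954   0.         321.41125628]
 [  0.         371.64829954 245.16098491]
 [  0.           0.           1.        ]] None None [[-2.09669600e-04 -9.59146901e-01 -2.82908428e-01  7.59429258e-02]
 [ 9.99999857e-01 -6.20504938e-05 -5.30751352e-04 -3.18185640e-04]
 [ 4.91513907e-04 -2.82908499e-01  9.59146777e-01 -1.58649135e-01]
 [ 0.00000000e+00  0.00000000e+00  0.00000000e+00  1.00000000e+00]]
```

View pics/top0.png

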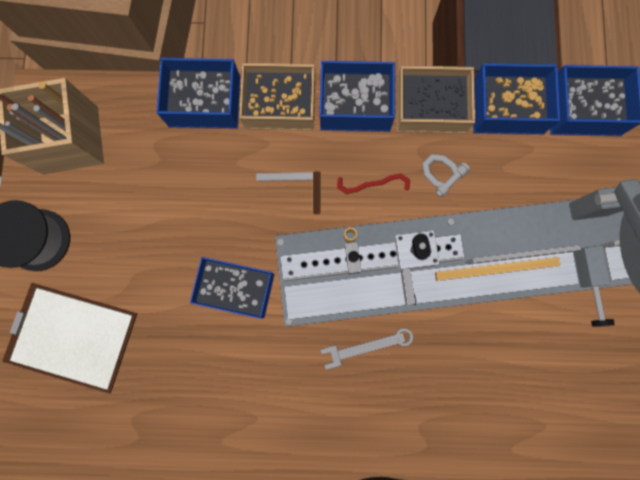

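View pics/scene0.png

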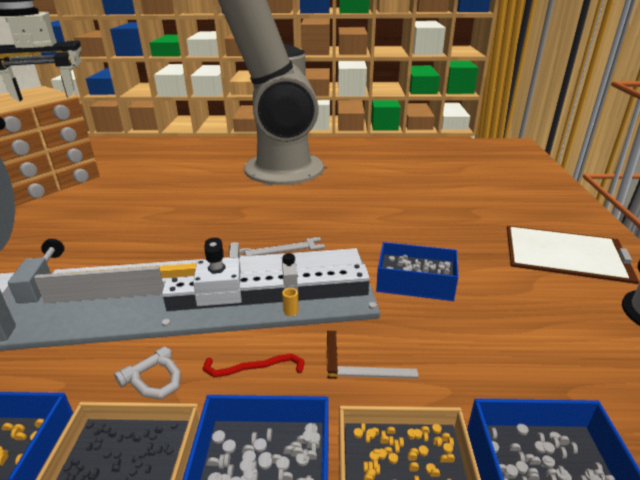

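The top view shows the knob at about (421,246), the collar at about (353,257), the rail running to the left, and the tube at (350,233). I'll enlarge both views.

Run:
```python
import cv2,numpy as np
a=cv2.imread('pics/top0.png')[215:290,275:475];b=cv2.imread('pics/scene0.png')[230:320,155:355]
f=lambda i:cv2.resize(i,None,fx=4,fy=4,interpolation=cv2.INTER_CUBIC)
o=np.vstack([f(a)[:290],f(b)[:310]]);cv2.imwrite('pics/crop0.png',o)
```

```text
(no output)
```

View pics/crop0.png

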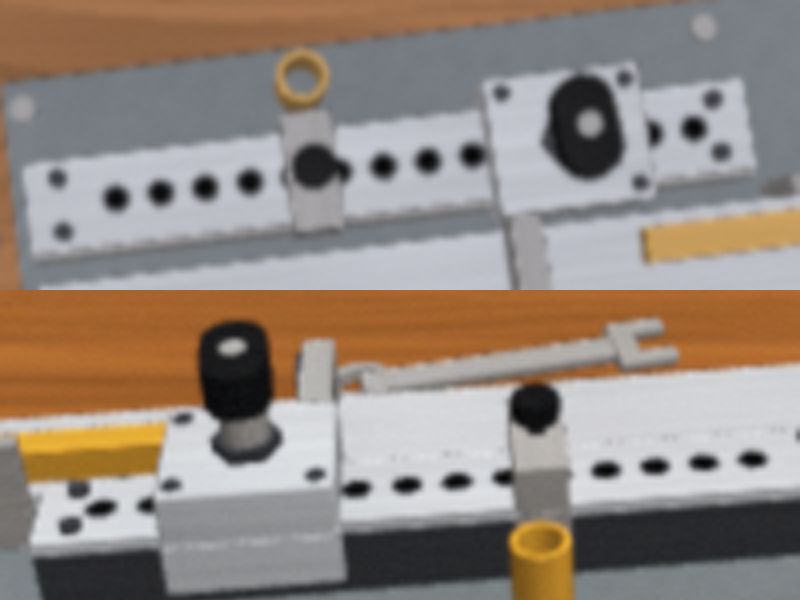

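```bash
cat > h.py <<'E'
import numpy as np
K=np.array([[483.89890616,0,326.37082007],[0,483.89890616,238.14847748],[0,0,1]])
R=np.array([[0.02460551,-0.99966098,-0.00851481],[-0.98847475,-0.02305576,-0.14961984],[0.1493728,0.01209815,-0.98870693]])
t=np.array([0.09628303,0.61109247,0.82694196])
K2=np.array([[469.59023408,0,320.19470162],[0,469.59023408,248.98776013],[0,0,1]])
R2=np.array([[-0.02530007,0.99964944,-0.00780428],[0.53261662,0.00687266,-0.84632872],[-0.8459784,-0.02556887,-0.53260378]])
t2=np.array([-0.09957798,-0.21903495,1.27008394])
def plane(u,v,z,K=K,R=R,t=t):
    d=R.T@np.linalg.solve(K,[u,v,1.]);c=-R.T@t
    return c+d*(z-c[2])/d[2]
top=lambda a,b,z:plane(275+a/4,215+b/4,z)
sc=lambda a,b,z:plane(155+a/4,230+(b-290)/4,z,K2,R2,t2)
E
python3 - <<'E'
from h import *
np.set_printoptions(precision=4,suppress=True)
H=np.array([top(a,b,.05)[:2] for a,b in[(116,198),(161,192),(205,187),(250,181),(383,165),(427,160),(472,154),(694,128)]])
print(H);d=H[-1]-H[0];L=np.hypot(*d);u=-d/L;print('pitch',L/13*1000,'dir',u,'ang of rail from +y',np.arctan2(-u[0],u[1]))
H2=np.array([sc(a,b,.05)[:2] for a,b in[(357,488),(407,485),(457,481),(606,470),(655,466),(703,463),(752,459)]]);print('scene holes',H2)
print('knob top',top(590,123,.1195),sc(232,346,.1195))
print('carriage far face top corners',top(484,82,.074),top(500,212,.074),sc(338,402,.074),sc(340,488,.074))
print('collar near face top',top(327,110,.072),top(343,222,.072),'screw',top(314,165,.089),sc(535,390,.089))
q=np.array([-1.417,.342,1.524,0,1.275,-.146])
E
```

```text
[[ 0.5596  0.1496]
 [ 0.5628  0.1296]
 [ 0.5655  0.11  ]
 [ 0.5686  0.09  ]
 [ 0.5772  0.0308]
 [ 0.5799  0.0112]
 [ 0.5831 -0.0088]
 [ 0.5972 -0.1079]]
pitch 20.01474977251496 dir [-0.1442  0.9895] ang of rail from +y 0.14474420661054568
scene holes [[ 0.5824 -0.0067]
 [ 0.5801  0.013 ]
 [ 0.577   0.0327]
 [ 0.5686  0.0922]
 [ 0.5655  0.112 ]
 [ 0.5631  0.1314]
 [ 0.56    0.1514]]
knob top [ 0.5886 -0.0484  0.1195] [ 0.5876 -0.0468  0.1195]
carriage far face top corners [ 0.6119 -0.0109  0.074 ] [ 0.5552 -0.018   0.074 ] [ 0.5564 -0.0164  0.074 ] [ 0.6155 -0.0055  0.074 ]
collar near face top [0.5983 0.0573 0.072 ] [0.5495 0.0496 0.072 ] screw [0.572  0.0634 0.089 ] [0.5696 0.0652 0.089 ]
```

apply_moves([
  {"xyz":[0,0,0],"turn":0.155},
  {"xyz":[35,-40,0],"turn":0},
  {"xyz":[35,-40,0],"turn":0},
  {"xyz":[35,-40,0],"turn":0},
  {"xyz":[35,-40,0],"turn":0},
  {"xyz":[35,-40,0],"turn":0},
  {"xyz":[35,-40,0],"turn":0},
  {"xyz":[35,-40,0],"turn":0},
  {"xyz":[35,-40,0],"turn":0},
  {"xyz":[35,-40,0],"turn":0},
], gripper=0.75, newtons=40)

```text
time: 1.4
tool_pos: [0.4155, -0.0983, 0.2267]
tool_rot: [3.141, -0.0, 0.145]
contact_force: [0.5, -1.4, 0.1]
opening: 0.0689
```

apply_moves([
  {"xyz":[44.5,-6,10],"turn":0},
  {"xyz":[44.5,-6,10],"turn":0},
  {"xyz":[44.5,-6,10],"turn":0},
  {"xyz":[44.5,-6,10],"turn":0},
  {"xyz":[0,0,0],"turn":0},
  {"xyz":[0,0,0],"turn":0},
])

```text
time: 2.15
tool_pos: [0.5867, -0.0505, 0.1863]
tool_rot: [-3.141, 0.002, 0.145]
contact_force: [0.3, -0.3, 0.4]
opening: 0.0691
```

Run:
```python
from cell import robot
import cv2,numpy as np
s=robot.observe();print(s['time'],s['tool_pos'],s['tool_rot'],s['qpos'],s['contact_force'],s['torque'])
c=robot.read_camera('wrist');cv2.imwrite('pics/w1.png',c['frame'])
```

```text
2.15 [ 0.58665367 -0.05053323  0.18632034] [-3.14136035e+00  1.57292057e-03  1.45047187e-01] [-2.15858334e-01  4.92103458e-01  1.40183360e+00 -3.56364062e-04
  1.24920924e+00  1.21000389e+00] [ 0.26617764 -0.25627694  0.43057863] [ 0.0228338  -0.03625183 -0.04555717]
```

View pics/w1.png

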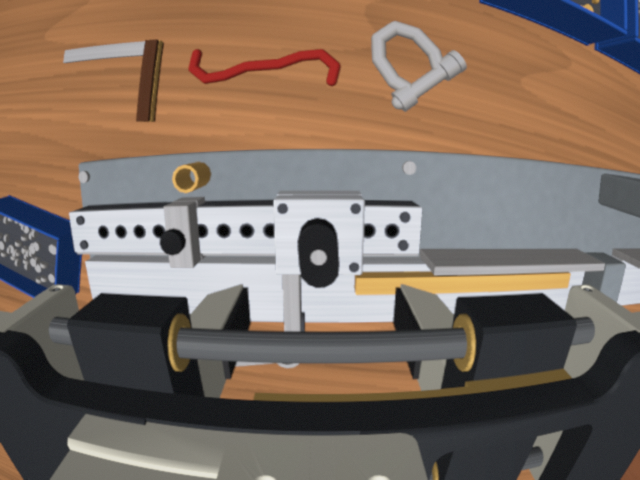

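The wrist view shows the knob's top dot at (319,257), the oval square to the rail, and the collar at about (180,240) with its screw at (172,242).

```bash
cat >> h.py <<'E'
TC=np.array([[-2.09669600e-04,-9.59146901e-01,-2.82908428e-01,7.59429258e-02],[9.99999857e-01,-6.20504938e-05,-5.30751352e-04,-3.18185640e-04],[4.91513907e-04,-2.82908499e-01,9.59146777e-01,-1.58649135e-01],[0,0,0,1]])
from scipy.spatial.transform import Rotation as Ro
def wr(u,v,z,p,rpy):
    x=np.array([u-321.41125628,v-245.16098491])/371.64829954;r=np.hypot(*x)
    d=np.r_[x/r*np.sin(r),np.cos(r)] if r>1e-9 else np.array([0,0,1.])
    Rt=Ro.from_euler('xyz',rpy).as_matrix()
    o=Rt@TC[:3,3]+p;d=Rt@TC[:3,:3]@d
    return o+d*(z-o[2])/d[2]
E
python3 - <<'E'
from h import *
p=np.array([.58665,-.05053,.18632]);r=[-3.14136,.00157,.14505]
for n,u,v,z in[('knob',319,257,.1195),('hole',270,230.5,.05),('hole far',102,231.5,.05),('hole -',392,230.5,.05),('screw',172,242,.089),('collar nf',196,207,.072),('collar nf',199,264,.05),('car face',276,200,.074),('car face',275,274,.074)]:
    w=wr(u,v,z,p,r); d=w[:2]-p[:2]; print(n,w,'tool',np.array([d[0]*.9895+d[1]*.1443,d[0]*.1443-d[1]*.9895])*1e3)
E
```

```text
knob [ 0.58779619 -0.04834103  0.1195    ] tool [ 1.45002132 -2.00058724]
hole [ 0.58175752 -0.00793351  0.05      ] tool [  1.30556007 -42.8552097 ]
hole far [0.55905458 0.15189661 0.05      ] tool [   1.90449554 -204.28314915]
hole - [ 0.59639578 -0.10766803  0.05      ] tool [ 1.39842867 57.94439249]
screw [0.57297586 0.0623666  0.089     ] tool [   2.76042147 -113.684362  ]
collar nf [0.59834716 0.0498711  0.072     ] tool [ 26.06222227 -97.65898447]
collar nf [0.54297497 0.05166873 0.05      ] tool [ -28.46916414 -107.42794543]
car face [ 0.61213398 -0.01231386  0.074     ] tool [ 30.73098793 -34.13752837]
car face [ 0.5538677  -0.01804383  0.074     ] tool [-27.75032724 -36.87554858]
```

apply_moves([
  {"xyz":[1.5,-2,25],"turn":0},
  {"xyz":[0,0,25],"turn":0},
  {"xyz":[0,0,25],"turn":0},
  {"xyz":[0,0,14],"turn":0},
  {"xyz":[0,0,6],"turn":0},
  {"xyz":[0,0,0],"turn":0},
  {"xyz":[0,0,0],"turn":0},
  {"xyz":[0,0,0],"turn":0},
], gripper=0.5)

```text
time: 3.2
tool_pos: [0.5891, -0.0483, 0.0924]
tool_rot: [3.141, -0.001, 0.145]
contact_force: [0.4, -0.1, 0.2]
opening: 0.0461
```

apply_moves([
  {"xyz":[0,0,0],"turn":0},
  {"xyz":[0,0,0],"turn":0},
  {"xyz":[0,0,0],"turn":0},
  {"xyz":[0,0,0],"turn":0},
  {"xyz":[0,0,0],"turn":0},
  {"xyz":[0,0,0],"turn":0},
], gripper=0.2, newtons=40)

```text
time: 3.95
tool_pos: [0.5888, -0.0483, 0.0918]
tool_rot: [3.142, -0.0, 0.145]
contact_force: [-0.7, 1.0, 1.2]
opening: 0.0259
```

Run:
```python
from cell import robot
s=robot.observe();print(s['time'],s['tool_pos'],s['tool_rot'],s['contact_force'],s['torque'],s['opening'])
```

```text
3.95 [ 0.58875076 -0.04827187  0.09177338] [ 3.14151563e+00 -1.56286088e-04  1.44766710e-01] [-0.65785038  0.99711419  1.24184752] [0.054019   0.03781192 0.0689957 ] 0.02591714116188325
```

apply_moves([
  {"xyz":[0,0,-1],"turn":0},
  {"xyz":[0,0,-1],"turn":0},
  {"xyz":[0,0,-1],"turn":0},
  {"xyz":[0,0,-1],"turn":0},
  {"xyz":[0,0,-1],"turn":0},
  {"xyz":[0,0,-1],"turn":0},
  {"xyz":[0,0,-1],"turn":0},
  {"xyz":[0,0,-1],"turn":0},
  {"xyz":[0,0,0],"turn":0},
])

```text
time: 5.08
tool_pos: [0.5886, -0.0483, 0.0997]
tool_rot: [3.142, 0.0, 0.145]
contact_force: [3.7, 0.5, -11.2]
opening: 0.0264
```

apply_moves([
  {"xyz":[0,0,-0.5],"turn":0},
  {"xyz":[0,0,-0.5],"turn":0},
  {"xyz":[0,0,-0.5],"turn":0},
  {"xyz":[0,0,0],"turn":0},
])

```text
time: 5.58
tool_pos: [0.5886, -0.0483, 0.1012]
tool_rot: [3.142, 0.0, 0.145]
contact_force: [3.5, 0.8, -11.3]
opening: 0.0258
```

apply_moves([
  {"xyz":[0,0,-0.5],"turn":0},
  {"xyz":[0,0,0],"turn":0},
])

```text
time: 5.82
tool_pos: [0.5886, -0.0483, 0.1017]
tool_rot: [3.142, 0.0, 0.145]
contact_force: [3.2, 0.4, -11.8]
opening: 0.0259
```

apply_moves([
  {"xyz":[0,0,-0.5],"turn":0},
  {"xyz":[0,0,0],"turn":0},
])

```text
time: 6.08
tool_pos: [0.5886, -0.0483, 0.1022]
tool_rot: [3.142, 0.0, 0.145]
contact_force: [3.0, -0.0, -12.2]
opening: 0.0263
```

apply_moves([
  {"xyz":[0.3,0,-0.5],"turn":0},
  {"xyz":[0,0,0],"turn":0},
])

```text
time: 6.32
tool_pos: [0.5886, -0.0483, 0.1026]
tool_rot: [-3.142, 0.001, 0.145]
contact_force: [2.2, -0.8, -12.6]
opening: 0.0258
```

apply_moves([
  {"xyz":[0,0,-0.4],"turn":0},
  {"xyz":[0,0,0],"turn":0},
])

```text
time: 6.58
tool_pos: [0.5887, -0.0482, 0.103]
tool_rot: [-3.142, 0.001, 0.145]
contact_force: [2.1, -0.4, -12.5]
opening: 0.0257
```

apply_moves([
  {"xyz":[0,0,-0.4],"turn":0},
  {"xyz":[0,0,0],"turn":0},
])

```text
time: 6.82
tool_pos: [0.5887, -0.0482, 0.1034]
tool_rot: [-3.142, 0.001, 0.145]
contact_force: [0.6, -0.1, -12.0]
opening: 0.026
```

apply_moves([
  {"xyz":[0.1,0,-0.4],"turn":0},
  {"xyz":[0,0,0],"turn":0},
])

```text
time: 7.08
tool_pos: [0.5888, -0.0483, 0.1038]
tool_rot: [-3.142, 0.001, 0.145]
contact_force: [-0.2, 0.4, -12.6]
opening: 0.0259
```

apply_moves([
  {"xyz":[0,0,-0.4],"turn":0},
  {"xyz":[0,0,0],"turn":0},
])

```text
time: 7.32
tool_pos: [0.5888, -0.0482, 0.1042]
tool_rot: [-3.142, 0.001, 0.145]
contact_force: [-1.1, -0.5, -13.5]
opening: 0.0259
```

apply_moves([
  {"xyz":[0,0,-0.4],"turn":0},
  {"xyz":[0,0,0],"turn":0},
])

```text
time: 7.58
tool_pos: [0.5888, -0.0482, 0.1046]
tool_rot: [-3.142, 0.001, 0.145]
contact_force: [-2.0, -0.7, -12.9]
opening: 0.0261
```

apply_moves([
  {"xyz":[-0.2,0,-0.4],"turn":0},
  {"xyz":[0,0,0],"turn":0},
])

```text
time: 7.82
tool_pos: [0.5888, -0.0482, 0.1051]
tool_rot: [3.142, 0.0, 0.145]
contact_force: [-0.9, -0.6, -14.1]
opening: 0.0261
```

apply_moves([
  {"xyz":[0,0,-0.4],"turn":0},
  {"xyz":[0,0,0],"turn":0},
])

```text
time: 8.07
tool_pos: [0.5888, -0.0482, 0.1055]
tool_rot: [3.142, 0.0, 0.145]
contact_force: [-2.2, -0.8, -14.4]
opening: 0.0261
```

apply_moves([
  {"xyz":[0,0,-0.4],"turn":0},
  {"xyz":[0,0,0],"turn":0},
])

```text
time: 8.32
tool_pos: [0.5888, -0.0482, 0.1059]
tool_rot: [3.142, 0.0, 0.145]
contact_force: [-1.8, -1.2, -13.1]
opening: 0.0262
```

apply_moves([
  {"xyz":[-0.2,0,-0.4],"turn":0},
  {"xyz":[0,0,0],"turn":0},
])

```text
time: 8.57
tool_pos: [0.5888, -0.0483, 0.1064]
tool_rot: [3.142, -0.0, 0.145]
contact_force: [-1.9, -0.2, -14.5]
opening: 0.0259
```

apply_moves([
  {"xyz":[0,0,-0.4],"turn":0},
  {"xyz":[0,0,0],"turn":0},
])

```text
time: 8.82
tool_pos: [0.5888, -0.0482, 0.1065]
tool_rot: [3.142, -0.0, 0.145]
contact_force: [-0.1, -0.7, -16.2]
opening: 0.0261
```

apply_moves([
  {"xyz":[0,0,0],"turn":0},
])

```text
time: 8.95
tool_pos: [0.5888, -0.0482, 0.1065]
tool_rot: [-3.142, -0.0, 0.145]
contact_force: [-0.0, -0.1, -17.5]
opening: 0.0261
```

Force is rising without travel, so this is the solid stop, at about 14.7 mm of pull. I'll back off 0.9 mm.

apply_moves([
  {"xyz":[0,0,0.5],"turn":0},
  {"xyz":[0,0,0.4],"turn":0},
  {"xyz":[0,0,0],"turn":0},
])

```text
time: 9.32
tool_pos: [0.5888, -0.0483, 0.1061]
tool_rot: [3.141, -0.0, 0.145]
contact_force: [0.2, -0.1, -12.5]
opening: 0.0261
```

apply_moves([
  {"xyz":[0,0,0.2],"turn":-0.07},
  {"xyz":[0,0,0],"turn":-0.07},
  {"xyz":[0,0,0],"turn":-0.04},
  {"xyz":[0,0,0],"turn":0},
])

```text
time: 9.82
tool_pos: [0.5888, -0.0482, 0.1058]
tool_rot: [3.141, -0.0, 0.324]
contact_force: [-1.3, -0.6, -12.5]
opening: 0.0259
```

Run:
```python
from cell import robot
s=robot.observe();print(s['time'],s['tool_pos'],s['tool_rot'],s['contact_force'],s['torque'],s['opening'])
```

```text
9.825 [ 0.58877282 -0.04823311  0.10576155] [ 3.14144623e+00 -2.48558324e-04  3.24455553e-01] [ -1.26075395  -0.55426416 -12.48466774] [0.1040154  0.18607788 0.00782999] 0.025890232204943544
```

apply_moves([
  {"xyz":[0,0,0],"turn":-0.11},
  {"xyz":[0,0,0],"turn":-0.11},
  {"xyz":[0,0,0],"turn":-0.11},
  {"xyz":[0,0,0],"turn":-0.11},
  {"xyz":[0,0,0],"turn":0},
])

```text
time: 10.45
tool_pos: [0.5887, -0.0482, 0.1057]
tool_rot: [3.142, -0.0, 0.763]
contact_force: [-0.7, 0.5, -12.1]
opening: 0.0259
```

apply_moves([
  {"xyz":[0,0,0],"turn":-0.11},
  {"xyz":[0,0,0],"turn":-0.11},
  {"xyz":[0,0,0],"turn":-0.11},
  {"xyz":[0,0,0],"turn":-0.1},
  {"xyz":[0,0,0],"turn":0},
])

```text
time: 11.08
tool_pos: [0.5887, -0.0481, 0.1057]
tool_rot: [3.142, -0.0, 1.192]
contact_force: [-0.6, 1.1, -12.3]
opening: 0.0262
```

apply_moves([
  {"xyz":[0,0,0.4],"turn":0},
  {"xyz":[0,0,0.4],"turn":0},
  {"xyz":[0,0,0.4],"turn":0},
  {"xyz":[0,0,0.4],"turn":0},
  {"xyz":[0,0,0.3],"turn":0},
  {"xyz":[0,0,0],"turn":0},
])

```text
time: 11.82
tool_pos: [0.5887, -0.0483, 0.1037]
tool_rot: [3.142, 0.0, 1.195]
contact_force: [-1.1, 2.2, -11.8]
opening: 0.0259
```

apply_moves([
  {"xyz":[0,0,0.3],"turn":0},
  {"xyz":[0,0,0.3],"turn":0},
  {"xyz":[0,0,0],"turn":0},
])

```text
time: 12.2
tool_pos: [0.5887, -0.0483, 0.1031]
tool_rot: [3.141, 0.0, 1.195]
contact_force: [-1.1, 1.7, -11.9]
opening: 0.0261
```

apply_moves([
  {"xyz":[0,0,0.3],"turn":0},
  {"xyz":[0,0,0],"turn":0},
])

```text
time: 12.45
tool_pos: [0.5887, -0.0483, 0.1028]
tool_rot: [3.142, 0.0, 1.195]
contact_force: [-1.1, 1.8, -12.6]
opening: 0.0259
```

apply_moves([
  {"xyz":[0,0,0.2],"turn":0},
  {"xyz":[0,0,0],"turn":0},
])

```text
time: 12.7
tool_pos: [0.5887, -0.0483, 0.1026]
tool_rot: [3.142, 0.0, 1.195]
contact_force: [-1.8, 1.6, -11.2]
opening: 0.0261
```

apply_moves([
  {"xyz":[0,0,0.2],"turn":0},
  {"xyz":[0,0,0],"turn":0},
])

```text
time: 12.95
tool_pos: [0.5887, -0.0483, 0.1026]
tool_rot: [3.141, 0.0, 1.195]
contact_force: [-1.5, 2.4, -10.5]
opening: 0.0258
```

Starting to seat at about 0.1026; I'll ease down further.

apply_moves([
  {"xyz":[0,0,0.2],"turn":0},
  {"xyz":[0,0,0.2],"turn":0},
  {"xyz":[0,0,0],"turn":0},
])

```text
time: 13.32
tool_pos: [0.5888, -0.0483, 0.1023]
tool_rot: [3.141, 0.0, 1.195]
contact_force: [-2.5, 1.5, -7.3]
opening: 0.0258
```

apply_moves([
  {"xyz":[0,0,0.3],"turn":0},
  {"xyz":[0,0,0],"turn":0},
])

```text
time: 13.58
tool_pos: [0.5888, -0.0484, 0.1021]
tool_rot: [3.141, 0.0, 1.195]
contact_force: [-4.1, 1.5, -3.7]
opening: 0.026
```

apply_moves([
  {"xyz":[-0.1,-0.3,0.3],"turn":0},
  {"xyz":[0,0,0],"turn":0},
])

```text
time: 13.82
tool_pos: [0.5888, -0.0484, 0.102]
tool_rot: [3.14, -0.0, 1.195]
contact_force: [-4.5, 2.3, 0.6]
opening: 0.0259
```

apply_moves([
  {"xyz":[0,0,0],"turn":0},
  {"xyz":[0,0,0],"turn":0},
  {"xyz":[0,0,0],"turn":0},
  {"xyz":[0,0,0],"turn":0},
  {"xyz":[0,0,-20],"turn":0},
  {"xyz":[0,0,-30],"turn":0},
  {"xyz":[0,0,-30],"turn":0},
  {"xyz":[0,0,0],"turn":0.18},
  {"xyz":[0,0,0],"turn":0.18},
  {"xyz":[0,0,0],"turn":0.18},
], gripper=0.55)

```text
time: 15.08
tool_pos: [0.5885, -0.0483, 0.1815]
tool_rot: [3.141, -0.0, 0.649]
contact_force: [0.2, 0.0, -0.2]
opening: 0.0506
```

apply_moves([
  {"xyz":[0,0,0],"turn":0.18},
  {"xyz":[0,0,0],"turn":0.18},
  {"xyz":[0,0,0],"turn":0.15},
  {"xyz":[0,45,0],"turn":0},
  {"xyz":[0,45,0],"turn":0},
  {"xyz":[0,0,0],"turn":0},
  {"xyz":[0,0,0],"turn":0},
], gripper=0)

```text
time: 15.95
tool_pos: [0.6012, -0.1371, 0.1812]
tool_rot: [-3.141, 0.0, 0.144]
contact_force: [0.0, 0.1, -0.0]
opening: 0.0007
```

Run:
```python
from cell import robot
import cv2,numpy as np
s=robot.observe();print(s['time'],s['tool_pos'],s['tool_rot'],s['contact_force'],s['opening'])
np.save('p.npy',np.r_[s['tool_pos'],s['tool_rot']])
w=robot.read_camera('wrist')['frame'];c=robot.read_camera('scene')['frame']
f=lambda i:cv2.resize(i,(800,300),interpolation=cv2.INTER_CUBIC)
cv2.imwrite('pics/c2.png',np.vstack([f(w[150:300,60:460]),f(c[225:300,155:355])]))
```

```text
15.95 [ 0.60119866 -0.13707117  0.18122078] [-3.14113255e+00  2.96053936e-04  1.44286793e-01] [ 0.03151512  0.14129889 -0.00688089] 0.0007007042893480722
```

View pics/c2.png

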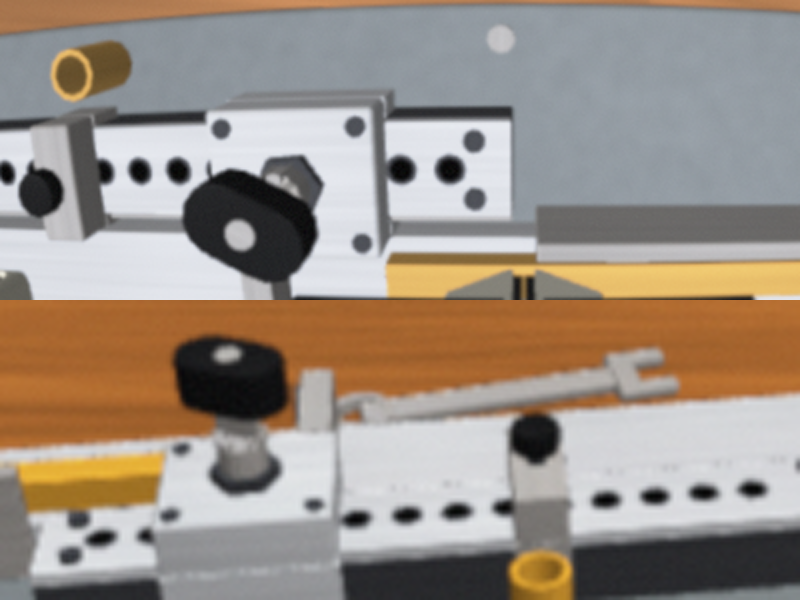

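The upper view shows the knob turned a sixth, clear of the bush. In the scene view its dot has risen about 6 px, which is about 10 mm, and it holds with nothing touching it. Next I push the carriage's saw-side face with the closed fingers, keeping the gripper body above the knob.

apply_moves([
  {"xyz":[0,0,30],"turn":0},
  {"xyz":[0,0,30],"turn":0},
  {"xyz":[0,0,25],"turn":0},
  {"xyz":[0,0,15],"turn":0},
  {"xyz":[0,0,8],"turn":0},
  {"xyz":[0,0,0],"turn":0},
  {"xyz":[0,0,0],"turn":0},
])

```text
time: 16.92
tool_pos: [0.602, -0.1375, 0.0744]
tool_rot: [3.141, -0.002, 0.145]
contact_force: [-0.1, -0.4, -0.4]
opening: 0.0004
```

apply_moves([
  {"xyz":[0,0,3],"turn":0},
  {"xyz":[0,0,2],"turn":0},
  {"xyz":[0,-7,0],"turn":0},
  {"xyz":[0,-7,0],"turn":0},
  {"xyz":[0,-7,0],"turn":0},
  {"xyz":[0,-5,0],"turn":0},
  {"xyz":[0,0,0],"turn":0},
])

```text
time: 17.8
tool_pos: [0.5976, -0.1111, 0.0685]
tool_rot: [3.141, -0.0, 0.145]
contact_force: [-0.1, 0.1, -0.1]
opening: 0.0005
```

apply_moves([
  {"xyz":[0,-2,0],"turn":0},
  {"xyz":[0,-2,0],"turn":0},
  {"xyz":[0,-2,0],"turn":0},
  {"xyz":[0,-2,0],"turn":0},
  {"xyz":[0,-2,0],"turn":0},
  {"xyz":[0,-2,0],"turn":0},
  {"xyz":[0,-2,0],"turn":0},
])

```text
time: 18.68
tool_pos: [0.5956, -0.0976, 0.0684]
tool_rot: [3.141, 0.0, 0.145]
contact_force: [-0.5, 0.6, 0.4]
opening: 0.0004
```

apply_moves([
  {"xyz":[0,-1.5,0],"turn":0},
  {"xyz":[0,-1.5,0],"turn":0},
  {"xyz":[0,-1.5,0],"turn":0},
  {"xyz":[0,-1.5,0],"turn":0},
])

```text
time: 19.18
tool_pos: [0.5947, -0.0917, 0.0684]
tool_rot: [3.141, 0.0, 0.145]
contact_force: [-0.6, -0.6, -0.3]
opening: 0.0007
```

apply_moves([
  {"xyz":[0,-1.5,0],"turn":0},
  {"xyz":[0,-1.5,0],"turn":0},
  {"xyz":[0,-1.5,0],"turn":0},
])

```text
time: 19.55
tool_pos: [0.5942, -0.0875, 0.0685]
tool_rot: [3.141, -0.0, 0.145]
contact_force: [-0.1, -2.1, 1.2]
opening: 0.0006
```

apply_moves([
  {"xyz":[0,-3,0],"turn":0},
  {"xyz":[0,-5,0],"turn":0},
  {"xyz":[0,-5,0],"turn":0},
  {"xyz":[0,-5,0],"turn":0},
  {"xyz":[0,-5,0],"turn":0},
  {"xyz":[0,-5,0],"turn":0},
  {"xyz":[0,-5,0],"turn":0},
  {"xyz":[0,-5,0],"turn":0},
  {"xyz":[0,-5,0],"turn":0},
  {"xyz":[0,-3,0],"turn":0},
])

```text
time: 20.8
tool_pos: [0.5874, -0.0415, 0.0684]
tool_rot: [3.142, -0.0, 0.145]
contact_force: [1.0, -3.1, 0.7]
opening: 0.0002
```

Run:
```python
from cell import robot
import cv2,numpy as np
s=robot.observe();print(s['time'],s['tool_pos'],s['tool_rot'],s['contact_force'],s['opening'])
np.save('p.npy',np.r_[s['tool_pos'],s['tool_rot']])
w=robot.read_camera('top')['frame'];c=robot.read_camera('scene')['frame']
f=lambda i:cv2.resize(i,(800,300),interpolation=cv2.INTER_CUBIC)
cv2.imwrite('pics/c3.png',np.vstack([f(w[215:290,275:475]),f(c[225:300,155:355])]))
```

```text
20.8 [ 0.58743558 -0.04146357  0.06842811] [ 3.14153067e+00 -8.35386621e-05  1.45003426e-01] [ 1.03543448 -3.10840479  0.66494696] 0.00016780011796786338
```

View pics/c3.png

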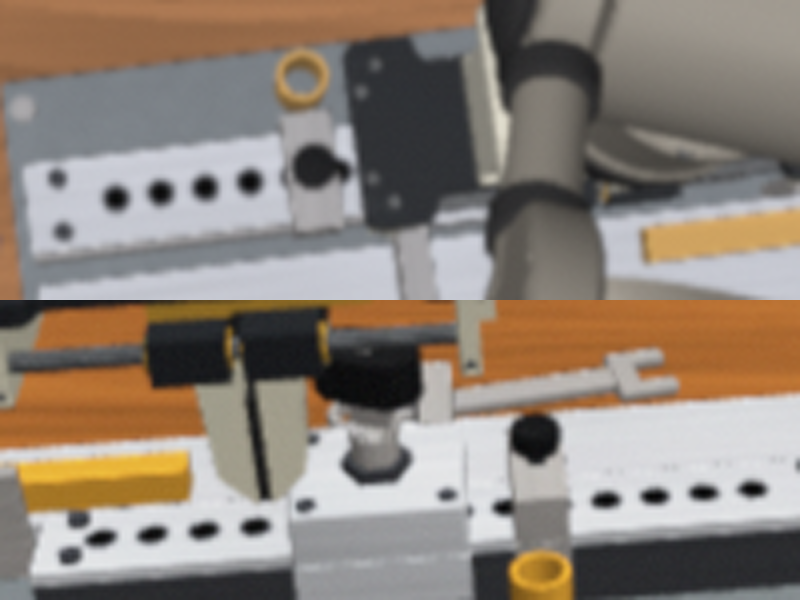

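The carriage has moved about 48 mm and the knob is still up, with about 20 mm left to the collar. I'll slow down.

apply_moves([
  {"xyz":[0,-3,0],"turn":0},
  {"xyz":[0,-3,0],"turn":0},
  {"xyz":[0,-3,0],"turn":0},
  {"xyz":[0,-2,0],"turn":0},
  {"xyz":[0,-1,0],"turn":0},
  {"xyz":[0,-0.8,0],"turn":0},
  {"xyz":[0,-0.7,0],"turn":0},
])

```text
time: 21.78
tool_pos: [0.5855, -0.0285, 0.0684]
tool_rot: [3.141, -0.0, 0.145]
contact_force: [1.9, -2.6, 0.5]
opening: 0.0007
```

apply_moves([
  {"xyz":[0,-0.7,0],"turn":0},
  {"xyz":[0,-0.7,0],"turn":0},
  {"xyz":[0,-0.6,0],"turn":0},
])

```text
time: 22.15
tool_pos: [0.5852, -0.0265, 0.0684]
tool_rot: [3.142, 0.0, 0.145]
contact_force: [0.6, -1.3, 1.2]
opening: 0.0004
```

Run:
```python
from cell import robot
import cv2,numpy as np
s=robot.observe();print(s['time'],s['tool_pos'],s['contact_force'])
c=robot.read_camera('scene')['frame']
cv2.imwrite('pics/c4.png',cv2.resize(c[245:295,235:315],(800,500),interpolation=cv2.INTER_CUBIC))
```

```text
22.15 [ 0.5851901  -0.02648745  0.06840489] [ 0.56045793 -1.25321091  1.15638367]
```

View pics/c4.png

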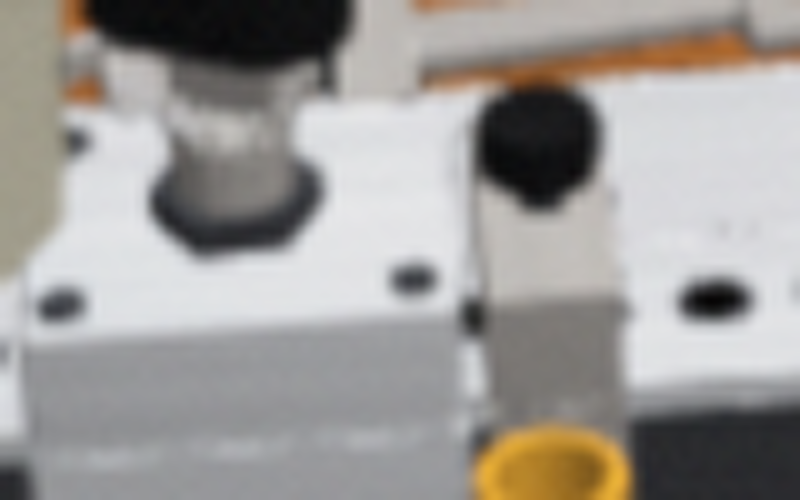

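About 4 mm of gap remains: carriage edge at px 463, collar edge at px 487, at about 6 px per mm.

apply_moves([
  {"xyz":[0,-0.6,0],"turn":0},
  {"xyz":[0,-0.6,0],"turn":0},
  {"xyz":[0,-0.5,0],"turn":0},
  {"xyz":[0,-0.4,0],"turn":0},
])

```text
time: 22.7
tool_pos: [0.5849, -0.0244, 0.0684]
tool_rot: [3.142, -0.0, 0.145]
contact_force: [1.1, -1.4, 1.2]
opening: 0.0001
```

apply_moves([
  {"xyz":[0,-0.3,0],"turn":0},
  {"xyz":[0,-0.3,0],"turn":0},
])

```text
time: 22.95
tool_pos: [0.5848, -0.0238, 0.0684]
tool_rot: [3.141, -0.0, 0.145]
contact_force: [1.1, -1.5, 1.4]
opening: 0.0004
```

apply_moves([
  {"xyz":[0,-0.3,0],"turn":0},
  {"xyz":[0,-0.3,0],"turn":0},
])

```text
time: 23.2
tool_pos: [0.5848, -0.0235, 0.0684]
tool_rot: [3.141, -0.0, 0.145]
contact_force: [1.2, -4.3, 0.7]
opening: 0.0002
```

apply_moves([
  {"xyz":[0,-0.3,0],"turn":0},
  {"xyz":[0,0,0],"turn":0},
])

```text
time: 23.45
tool_pos: [0.5848, -0.0235, 0.0684]
tool_rot: [3.141, -0.0, 0.145]
contact_force: [1.6, -5.1, 0.3]
opening: 0.0003
```

It has met the collar: travel stopped and the push rose to about 5 N. I'll withdraw.

apply_moves([
  {"xyz":[0,0.5,0],"turn":0},
  {"xyz":[0,2,0],"turn":0},
  {"xyz":[0,6,0],"turn":0},
  {"xyz":[0,10,0],"turn":0},
  {"xyz":[0,0,-30],"turn":0},
  {"xyz":[0,0,-50],"turn":0},
  {"xyz":[-50,0,-30],"turn":0},
  {"xyz":[-50,10,0],"turn":0},
  {"xyz":[0,0,0],"turn":0},
  {"xyz":[0,0,0],"turn":0},
])

```text
time: 24.7
tool_pos: [0.4906, -0.066, 0.1787]
tool_rot: [3.141, -0.001, 0.144]
contact_force: [-0.1, 0.4, 0.1]
opening: 0.0004
```

Run:
```python
from cell import robot
import cv2,numpy as np
s=robot.observe();print(s['time'],s['tool_pos'],s['contact_force'])
c=robot.read_camera('scene')['frame'];w=robot.read_camera('top')['frame']
f=lambda i:cv2.resize(i,(800,300),interpolation=cv2.INTER_CUBIC)
cv2.imwrite('pics/c5.png',np.vstack([f(w[215:290,275:475]),f(c[230:290,195:355])]))
```

```text
24.7 [ 0.49056507 -0.06602724  0.17874562] [-0.1109687   0.37513218  0.10522649]
```

View pics/c5.png

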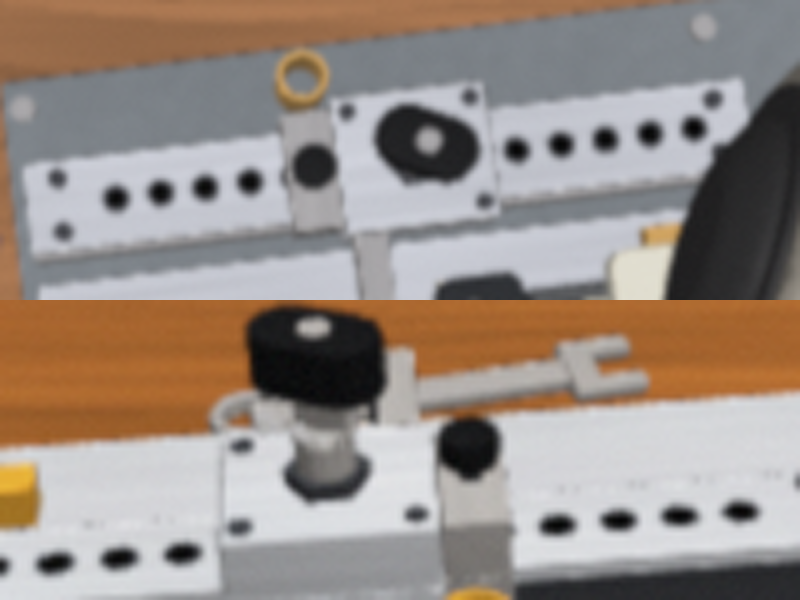

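The carriage sits against the collar. The collar screw is still at crop (314,165) and the tube still at (302,78), both unmoved. The knob is up and twisted, and the arm is clear.

```bash
python3 -c "
from cell import robot
print(robot.hand_in())"
```

```text
the job is handed in; nothing more can be done
None
```

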